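Draw the bottle clamp up with its turnbuckle

ROBOT

A 7-joint arm with a two-finger parallel gripper is mounted at the origin on a cart in front of the work surface, level with it; the furniture and walls round the work are solid. World frame = base frame: x ahead of the robot, y to its left, z up, the work surface at z = 0. Lengths are in m, angles in rad, forces in N, time in s.
With the tool pointing down it reaches from about 0.425 to 0.925 m from the base axis. Payload 6.8 kg.
Tool frame: the origin (TCP) lies at the very end of the fingers, on their centre line; the grasp point (between the pads) lies 19 mm behind it; z points along the fingers, y is the line along which they close (so a half turn about z gives the same grasp; the last joint's range is limited). The gripper opens to 85 mm and grips with 20 to 120 N. Pads are 22 mm wide; open, the fingers measure 114 mm over their backs; the gripper's body (76 mm by 85 mm) begins 54 mm behind the grasp point. The pads swing forward as they close: fully open they stand 13 mm farther back than shut.
Start: joints at [-1.378, 0.477, 0.022, 1.555, -0.011, 1.109, -0.083], TCP at [0.2, 0.645, 0.231] pointing down, gripper open.
Joint ranges: [-2.96, 2.96], [-0.34, 2.1], [-1.41, 1.46], [0.24, 2.44], [-1.37, 4.51], [0.17, 1.92], [-2.96, 2.96]. Speed limits (rad/s): [2.39, 2.39, 3.14, 3.14, 3.14, 3.14, 3.14].

INTERFACE

Orientations are given as a unit quaternion [w, x, y, z].
In Python, from station import bot gives the robot as it stands. The module is installed in compiled form; this text tells all that it offers.
- The arm moves only by the shell command python3 -m jog 'ROWS' [OPENING] [FORCE]. ROWS is JSON, a list of rows, each a list of 4 numbers: the shift along the tool's x, y, z in cm, then the turn about the tool's z in rad. In form: [[x, y, z, spin], ...]. A call has 1 to 20 rows; each row is the pose to reach, as a shift and turn from the pose commanded when the call began, along the tool's axes at that moment; what a row does not reach only later rows make up. A row lasts 1/12 s, in which the tool goes at most 41.7 mm and 7.16 degrees, less where a joint would pass 70% of its speed; a pose out of reach is approached as far as the arm can. A call with a gripper value outside its range is refused whole. OPENING is the closure, from -1 (fully open) to 1 (shut), set as the call begins (- or left out, the last holds). The fingers move at their own pace and stop on an object; FORCE is the grip in N (left out, the last holds). Time passes only in rows, so rows that repeat a pose let the fingers close. It gives the time, the measured TCP pose, the force, the opening and the grip force at its end, in the units of the state.
- bot.get_obs(): the state, without advancing time (a new reading comes with each control period).
- bot.read_camera(name): name is "scene" or "side" or "wrist"; returns a dict with "pixels" (384x512x3 uint8, red, green, blue), "depth" (384x512 float32, m along the optical axis (not along the pixel's ray), 0 where there is no reading), "fovy" (degrees; the focal length in pixels is half the picture's height over the tangent of half this angle, whatever the lens; pixels are square), "cx", "cy" (the principal point, pixels), "pose" (4x4, takes a point from camera to world coordinates). Camera axes: x right, y down, z forward; pixel columns grow to the right and rows downward; lengths in m; the calibration is good to about 2 mm. The wrist camera is an equidistant fisheye: a pixel r from the principal point sees the ray r / f radians off the axis. A picture is of the moment at which its call begins.
- bot.hand_in(): hands the job in; it is judged then, once.
The state is a dict: "t": time; "q": joint angles; "joint_vel": joint speeds; "joint_torque": joint torques, N m; "eef_pos": TCP position; "tool_rot": TCP orientation; "contact_force": force on the tool from outside, world axes, zero at the start; "torque": the same for the moment, N m; "gripper_width": opening from 0.0 (shut) to 1.0 (fully open); "grasp_force": force on a finger pad.
Only numpy, scipy, OpenCV 4.12 (cv2) and the standard library are available. Lean on these libraries where they do the work, as an engineer would, in place of code of your own. Each camera call takes 0.05 s, during which the arm holds its last target. There are 200 camera calls.

TASK

Take the white screw-cap bottle that stands by itself to the right of the bottle clamp (not the one at the back) and stand it upright in the clamp, on the round rubber mat between the open jaws, and let go of it. Then turn the turnbuckle in front of it by its ball-ended bars, the upper bars going away from the robot, so that both jaws draw in together until both pads grip the bottle firmly, ready for its cap to be opened with one hand; feel for it and do not crush the soft plastic. Leave the other things where they stand.

Things in the scene. Friction and masses are not known exactly. Their poses are not given: they have to be found in the camera images.
- white_bottle: White plastic bottle with a ribbed screw cap, 100 mm high, about 160 g, standing. Body 67 mm wide to about 60 mm height, then a shoulder; cap 47 mm wide from 77 to 100 mm height: grip it there from above. Origin: centre of its underside, z up. The soft wall is crushed by more than 60 N from a jaw; it is well held from 12 N on at each jaw.
- bottle_clamp: Bottle clamp of steel, fixed to the worktop. Base 210 mm (its x) by 236 mm (its y), top face 12 mm high. Origin: centre of the underside; x points from the turnbuckle (robot's side, x = -65 mm) to the bottle seat (x = +45 mm), y left, z up. Only the turnbuckle's bars stand higher than 88 mm above the worktop.
- seat (a point): Centre of the upper face of the round rubber mat (80 mm wide, 14 mm above the worktop) on which the bottle stands between the jaws; axes as the clamp's. The bottle slides on the mat when a pad pushes it.
- hub (a point): Centre of the turnbuckle's hub, 72 mm above the worktop, axis along y; axes as the clamp's. From the hub (26 mm wide) six bars, 8 mm thick, stand out square to the axis, 60 degrees apart, in the plane y = 0; each ends in a 14 mm ball centred 50 mm from the axis. Bearing blocks beside the hub, 85 mm high, at y = 20 to 28 mm either side.
- turnbuckle (a joint): Turn in rad; grows (tightens) as the upper bars move to the clamp's +x. At 0 and each sixth of a turn a bar points straight up. Both jaws move in 3.6 mm per rad. Starts at 0 to 1.57, stop at 6; stays where left. Free, it takes about 0.24 N m; 10 N of grip at both jaws adds 0.072; grip up to some 33 N is kept when let go. Once both pads bear, grip rises 20 N or more per 0.1 rad.
- jaw_left: Left jaw: grey plate on guide rods at +y of the seat, with a rubber V pad (26 mm high, 44 mm wide) on a spindle. Origin: inner face of the plate on the spindle's axis, 48 mm high, 66 mm from the seat's centre at turnbuckle 0. Spindles are set by hand: the V's bottom is 12.5 to 18.5 mm inward of the plate, different on each jaw, not measured. It meets the bottle 37 mm from the bottle's axis.
- jaw_right: Right jaw at -y of the seat, the mirror image of the left one, its pad set by hand on its own.
- ampoule_carton: Bystander: small white carton, 61 by 63 mm, 42 mm high; origin under its centre.
- dose_cup: Bystander: small open dose cup, 41 mm wide, 32 mm high; origin under its centre.
- tape_roll_1: Bystander: roll of medical tape lying flat, 67 mm wide, 25 mm high; origin under its centre.
- gauze_pack_1: Bystander: flat gauze pouch, 68 by 95 mm, 12 mm high; origin under its centre.

How it is judged:
On the way, in this order (a step that is already met when the one before it is completed fails the run):
1. the bottle stands upright on the mat between the jaws, let go (horizontal distance between white_bottle and seat below 0.014 m and z of white_bottle in the frame of seat below 0.003 m and angle between white_bottle's own z axis and vertical below 0.06 rad and contact force between the fingers and white_bottle below 0.1 N), for 0.2 s.
2. both jaws, drawn in by the turnbuckle, grip the bottle (contact force between each of jaw_left, jaw_right and white_bottle above 12 N), for 0.2 s.
At the end, for the whole second after the job is handed in: The bottle stands upright (within 0.06 rad) and at rest on the mat, within 14 mm of its centre, and each jaw presses on it with more than 12 N (all of step 2 and horizontal distance between white_bottle and seat below 0.014 m and z of white_bottle in the frame of seat below 0.004 m and angle between white_bottle's own z axis and vertical below 0.06 rad and linear speed of white_bottle below 0.02 m/s); the robot touches nothing.
It fails at once if a jaw crushes the bottle (over 60 N) (contact force between any of jaw_left, jaw_right and white_bottle above 60 N).
It fails at once if the bottle is tipped over (angle between white_bottle's own z axis and vertical above 0.6 rad).
It fails at once if a bystander is moved by more than 2 cm (distance of any of ampoule_carton, dose_cup, tape_roll_1, gauze_pack_1 from where it was at the start of the episode above 0.02 m).
It also fails if it takes over 72 s, if anything falls off the work surface, if the arm or the gripper's body presses on something with over 40 N, if the wrist force passes 120 N, or if a joint passes its speed limit or range.

## Working session

There is one attempt and no reset: what is moved stays moved. The work goes in short steps, Python scripts to look and compute and a shell command to move; the robot and the scene stay as the last step left them, time stands still between calls to the robot, and variables do not carry over. Pictures are saved under pics/ and viewed, at most 10 in all, crops included, and the job is handed in when it is done.

```bash
mkdir -p pics; cat > h.py <<'E'
from station import bot
import numpy as np, cv2
def cam(n):
    c=bot.read_camera(n); p=c["pixels"]; h=p.shape[0]
    c["f"]=h/2/np.tan(np.radians(c["fovy"])/2); return c
def cloud(c):  # world points per pixel, pinhole
    d=c["depth"]; v,u=np.mgrid[:d.shape[0],:d.shape[1]]
    P=np.stack([(u-c["cx"])/c["f"]*d,(v-c["cy"])/c["f"]*d,d],-1)
    T=np.array(c["pose"]); W=P@T[:3,:3].T+T[:3,3]; W[d==0]=np.nan; return W
E
python3 - <<'E'
from h import *
o=bot.get_obs(); print(o)
for n in("scene","side"):
    c=cam(n); W=cloud(c); np.savez(n+"0.npz",W=W,p=c["pixels"],pose=c["pose"],f=c["f"],cx=c["cx"],cy=c["cy"])
    cv2.imwrite(f"pics/{n}0.png",cv2.resize(c["pixels"][:,:,::-1],(768,576)))
    print(n,np.round(c["pose"],3).tolist(),c["f"])
E
```

```text
{'t': 0.0, 'q': array([-1.37808301,  0.47778291,  0.02234565,  1.55644977, -0.01149004,
        1.10929142, -0.08309912]), 'joint_vel': array([ 0.00087468,  0.00136005,  0.00037595,  0.00018899, -0.00068015,
       -0.00104752, -0.00069141]), 'joint_torque': array([ 4.22801859e-04, -5.96458340e+01,  1.60803705e+00, -2.81176525e+01,
        1.25099652e-02,  9.60253004e-03,  2.59174544e-05]), 'eef_pos': array([0.19984659, 0.64412194, 0.23033807]), 'tool_rot': array([-6.29151980e-05,  1.49829433e-01,  9.88711448e-01, -8.99371326e-04]), 'contact_force': array([0.88564954, 0.64893002, 0.11523654]), 'torque': array([0.00109677, 0.00366059, 0.00277377]), 'grasp_force': 0.0, 'gripper_width': 1.0007569236882043}
scene [[-0.617, -0.392, 0.682, -0.073], [-0.787, 0.316, -0.53, 0.511], [-0.008, -0.864, -0.503, 0.555], [0.0, 0.0, 0.0, 1.0]] 353.66837329635786
side [[-0.793, 0.335, -0.509, 1.19], [0.609, 0.44, -0.66, 0.847], [0.003, -0.833, -0.553, 0.756], [0.0, 0.0, 0.0, 1.0]] 479.0475285207689
```

View pics/scene0.png

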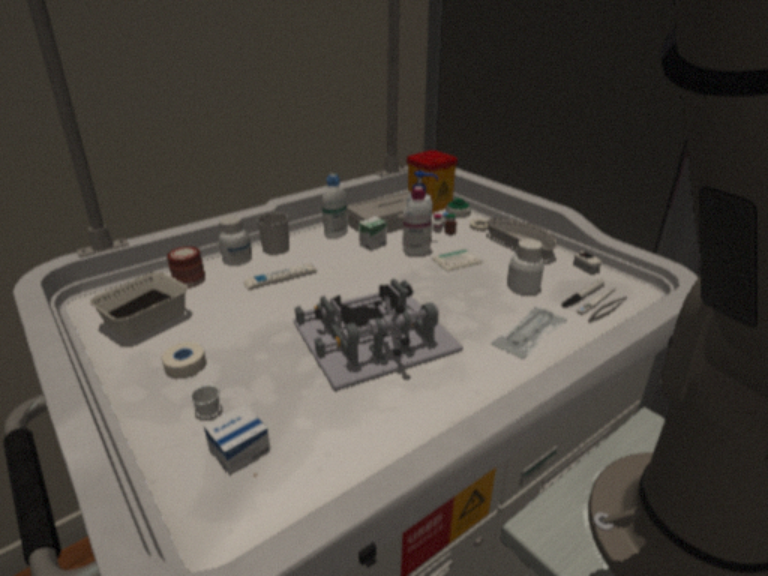

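View pics/side0.png

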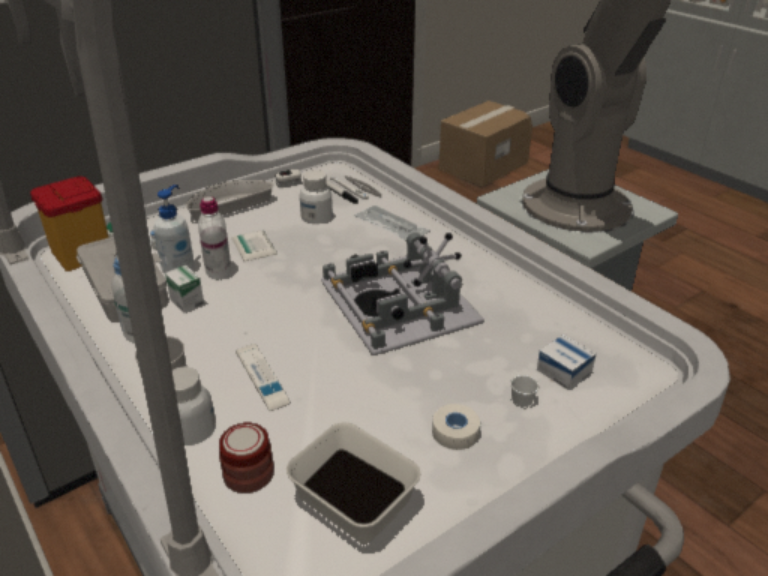

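The scene view shows the target bottle at about (527,265), the clamp at (378,335), and the gauze pack in front of the bottle at (530,330). In the side view they are at (316,200), (400,295) and (393,220). The other white bottle, at the back, is the one to leave.

```bash
python3 - <<'E'
import numpy as np,cv2
for n,(bu,bv),(ku,kv) in(("scene",(351,177),(252,225)),("side",(211,133),(267,195))):
    z=np.load(n+"0.npz");W=z["W"]
    print(n,"bottle pt",W[bv,bu],"clamp",W[kv,ku])
    for nm,(u,v),r in(("b",(bu,bv),.07),):
        c=W[v,u]; P=W.reshape(-1,3);P=P[np.isfinite(P).all(1)]
        Q=P[np.hypot(*(P[:,:2]-c[:2]).T)<r]
        cap=Q[Q[:,2]>.094]; print("top z",np.percentile(Q[:,2],[98,99.8]),"cap",len(cap),cap.mean(0),cv2.minEnclosingCircle(cap[:,:2].astype(np.float32)))
        s=Q[(Q[:,2]>.02)&(Q[:,2]<.055)]
        for R,t in((.0335,s),(.0235,Q[(Q[:,2]>.08)&(Q[:,2]<.096)])):
            from scipy.optimize import least_squares
            f=least_squares(lambda x:np.hypot(t[:,0]-x[0],t[:,1]-x[1])-R,c[:2],loss="soft_l1",f_scale=.002); print("circle",R,f.x,len(t))
    print("table z",np.nanmedian(P[(abs(P[:,2])<.008)&(P[:,0]>.4)&(P[:,0]<.9)&(abs(P[:,1])<.5)][:,2]))
    # clamp base
    c=W[kv,ku];Q=P[np.hypot(*(P[:,:2]-c[:2]).T)<.2]
    B=Q[(Q[:,2]>.008)&(Q[:,2]<.015)]
    print("base",len(B),cv2.minAreaRect(B[:,:2].astype(np.float32)))
    H=Q[(Q[:,2]>.092)]; 
    print("high",len(H),np.round(H,3).tolist()[:60])
E
```

```text
scene bottle pt [ 0.46858267 -0.27500987  0.0659175 ] clamp [0.47045683 0.09068771 0.05825675]
top z [0.09993902 0.10115948] cap 110 [ 0.48181027 -0.29474238  0.09882357] ((0.4847745895385742, -0.29786625504493713), 0.024426722899079323)
circle 0.0335 [ 0.48654686 -0.29892202] 239
circle 0.0235 [ 0.46261182 -0.26575455] 76
table z 0.002084571215416553
base 2311 ((0.536010205745697, 0.04750106483697891), (0.23685802519321442, 0.2090049535036087), 76.96204376220703)
high 101 [[0.499, 0.055, 0.123], [0.496, 0.055, 0.125], [0.498, 0.059, 0.123], [0.493, 0.06, 0.125], [0.495, 0.056, 0.123], [0.493, 0.054, 0.123], [0.493, 0.051, 0.122], [0.5, 0.061, 0.119], [0.496, 0.061, 0.121], [0.494, 0.06, 0.122], [0.49, 0.059, 0.123], [0.489, 0.058, 0.124], [0.487, 0.056, 0.123], [0.496, 0.064, 0.12], [0.493, 0.063, 0.121], [0.491, 0.062, 0.122], [0.489, 0.06, 0.121], [0.489, 0.057, 0.12], [0.487, 0.056, 0.121], [0.494, 0.063, 0.118], [0.489, 0.064, 0.12], [0.49, 0.059, 0.118], [0.487, 0.059, 0.119], [0.488, 0.055, 0.117], [0.495, 0.062, 0.114], [0.493, 0.06, 0.114], [0.489, 0.06, 0.116], [0.489, 0.05
[... 1874 characters left out ...]
452, 0.065, 0.111], [0.45, 0.068, 0.112], [0.449, 0.07, 0.112], [0.448, 0.073, 0.113], [0.444, 0.072, 0.111], [0.495, 0.052, 0.118], [0.501, 0.062, 0.125], [0.498, 0.063, 0.124], [0.494, 0.063, 0.122], [0.494, 0.066, 0.124], [0.454, 0.064, 0.108], [0.452, 0.065, 0.108], [0.449, 0.066, 0.107], [0.449, 0.07, 0.109], [0.499, 0.057, 0.118], [0.498, 0.059, 0.119], [0.498, 0.063, 0.121], [0.494, 0.062, 0.119], [0.489, 0.06, 0.116], [0.455, 0.069, 0.108], [0.452, 0.07, 0.107], [0.497, 0.059, 0.115], [0.495, 0.06, 0.115], [0.492, 0.061, 0.115], [0.488, 0.06, 0.113], [0.457, 0.064, 0.103], [0.455, 0.066, 0.103], [0.456, 0.07, 0.106], [0.449, 0.067, 0.102], [0.491, 0.055, 0.109], [0.492, 0.06, 0.111]]
```

Both views agree on the bottle axis, (0.485, -0.298). The clamp centre is (0.536, 0.0475) with yaw -0.227 rad, which puts the seat at about (0.580, 0.037) and the hub at about (0.473, 0.062). Now I move above the bottle.

```bash
python3 -m jog '[[-43.7,-33,0,-0.07],[-43.7,-33,0,-0.07],[-43.7,-33,0,-0.07],[-43.7,-33,0,-0.07],[-43.7,-33,0,-0.07],[-43.7,-33,0,-0.07],[-43.7,-33,0,-0.07],[-43.7,-33,0,-0.07],[-43.7,-33,0,-0.07],[-43.7,-33,0,-0.07],[-43.7,-33,0,-0.07],[-43.7,-33,0,-0.07],[-43.7,-33,0,-0.07],[-55,-81.5,0,-0.07],[-55,-81.5,0,-0.07],[-55,-81.5,0,-0.07],[-55,-81.5,0,-0.07],[-55,-81.5,0,-0.07],[-55,-81.5,0,-0.07],[-55,-81.5,0,-0.07]]' -1 30
cat >> h.py <<'E'
from scipy.spatial.transform import Rotation
def plan(target,yaw_y=None):
    o=bot.get_obs(); q=o["tool_rot"]; R=Rotation.from_quat([q[1],q[2],q[3],q[0]]).as_matrix()
    d=R.T@(np.array(target)-o["eef_pos"])*100
    a=np.arctan2(R[1,1],R[0,1]); s=None if yaw_y is None else -((yaw_y-a+np.pi)%(2*np.pi)-np.pi)
    print("pos",o["eef_pos"].round(4),"yang",round(a,3),"shift cm",d.round(2),"spin",s,"tilt",R[:,2].round(3),"t",round(o["t"],2),"q",o["q"].round(2),"F",o["contact_force"].round(1))
E
python3 -c "
from h import *
plan([.485,-.298,.2],1.344)"
```

```text
t: 1.77
eef_pos: [0.4965, -0.0881, 0.2312]
tool_rot: [-0.0, 0.115, 0.993, 0.0]
contact_force: [0.6, -0.1, 0.1]
gripper_width: 1.002
grasp_force: 0.0
pos [ 0.4965 -0.0881  0.2312] yang 1.34 shift cm [ -3.68 -20.7    3.12] spin -0.00380149866524615 tilt [-0.  0. -1.] t 1.77 q [-0.28  0.2   0.38  1.98 -0.09  0.98  1.49] F [ 0.6 -0.1  0.1]
```

```bash
python3 -m jog '[[-3.7,-20.7,3,0],[-3.7,-20.7,3,0],[-3.7,-20.7,3,0],[-3.7,-20.7,3,0],[-3.7,-20.7,3,0],[-3.7,-20.7,3,0],[-3.7,-20.7,3,0],[-3.7,-20.7,3,0]]'
python3 - <<'E'
from h import *
plan([.485,-.298,.2],1.344)
c=cam("wrist"); print(c["fovy"],c["f"],c["cx"],c["cy"],np.round(c["pose"],3).tolist())
# fisheye cloud
d=c["depth"];v,u=np.mgrid[:384,:512];x=u-c["cx"];y=v-c["cy"];r=np.hypot(x,y)+1e-9;th=r/c["f"];t=np.tan(np.clip(th,0,1.4))
P=np.stack([x/r*t*d,y/r*t*d,d],-1);T=np.array(c["pose"]);W=P@T[:3,:3].T+T[:3,3];W[(d==0)|(th>1.3)]=np.nan
np.savez("wrist1.npz",W=W,p=c["pixels"]);cv2.imwrite("pics/wrist1.png",c["pixels"][:,:,::-1])
Q=W.reshape(-1,3);Q=Q[np.isfinite(Q).all(1)];Q=Q[np.hypot(Q[:,0]-.485,Q[:,1]+.298)<.06]
cap=Q[(Q[:,2]>.09)&(Q[:,2]<.11)];print(len(cap),np.median(cap,0),cv2.minEnclosingCircle(cap[:,:2].astype(np.float32)))
E
```

```text
t: 2.43
eef_pos: [0.4858, -0.2958, 0.2008]
tool_rot: [-0.001, 0.115, 0.993, 0.0]
contact_force: [0.1, 1.4, 0.5]
gripper_width: 1.002
grasp_force: 0.0
pos [ 0.4858 -0.2958  0.2008] yang 1.339 shift cm [ 0.02 -0.24  0.08] spin -0.004704983770561277 tilt [-0.001  0.001 -1.   ] t 2.43 q [ 0.07  0.36  0.47  1.87 -0.19  0.96  1.96] F [0.1 1.4 0.5]
65.70646984690485 297.3186396354542 249.07322353496994 190.96425134399666 [[0.229, 0.939, 0.257, 0.421], [0.973, -0.221, -0.06, -0.281], [0.0, 0.264, -0.965, 0.343], [0.0, 0.0, 0.0, 1.0]]
2209 [ 0.4825953  -0.29924109  0.09875231] ((0.48338553309440613, -0.29961279034614563), 0.023444529622793198)
```

View pics/wrist1.png

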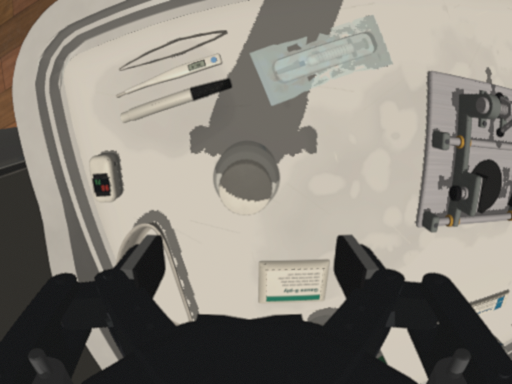

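The wrist view shows the cap at (245,178), midway between the fingers, and a tray rim near the right finger at (160,240). I check that finger's descent path before going down.

```bash
python3 - <<'E'
from h import *
plan([.484,-.299,.077],1.344)
W=np.concatenate([np.load(f)["W"].reshape(-1,3) for f in("scene0.npz","side0.npz","wrist1.npz")]);W=W[np.isfinite(W).all(1)]
e=np.array([.225,.974]);D=W[:,:2]-[.484,-.299];a=D@e;b=D@[e[1],-e[0]]
for s in(-1,1):
    m=(s*a>.03)&(s*a<.075)&(abs(b)<.03)&(W[:,2]>0.01)&(W[:,2]<.14); print(s,m.sum(),W[m,2].max() if m.any() else 0, np.histogram(s*a[m],5,(.03,.075))[0])
E
python3 -m jog '[[0,-0.3,4,0],[0,-0.3,8,0],[0,-0.3,8,0],[0,-0.3,8,0],[0,-0.3,8,0]]'; python3 -c "
from h import *
plan([.484,-.299,.077],1.344)"
```

```text
pos [ 0.4863 -0.2947  0.201 ] yang 1.341 shift cm [ 0.11 -0.48 12.4 ] spin -0.002614797015332293 tilt [-0.001  0.001 -1.   ] t 2.48 q [ 0.07  0.36  0.47  1.87 -0.19  0.96  1.96] F [-0.4  0.9  0. ]
-1 53 0.06384309181721676 [53  0  0  0  0]
1 276 0.07288798638773275 [276   0   0   0   0]
t: 2.9
eef_pos: [0.4866, -0.2985, 0.123]
tool_rot: [0.001, 0.114, 0.993, -0.0]
contact_force: [0.2, -0.0, 0.5]
gripper_width: 0.998
grasp_force: 0.0
pos [ 0.4866 -0.2985  0.123 ] yang 1.342 shift cm [ 0.25 -0.1   4.6 ] spin -0.0024056809054684436 tilt [ 0.002 -0.    -1.   ] t 2.9 q [ 0.11  0.46  0.43  1.93 -0.26  0.8   2.02] F [ 0.2 -0.   0.5]
```

Nothing but the bottle itself is in the fingers' path. I descend and grip.

```bash
python3 -m jog '[[0.2,-0.1,3,0],[0.2,-0.1,4.6,0],[0.2,-0.1,4.6,0],[0.2,-0.1,4.6,0]]'; python3 -m jog '[[0,0,0,0],[0,0,0,0],[0,0,0,0],[0,0,0,0],[0,0,0,0],[0,0,0,0],[0,0,0,0],[0,0,0,0],[0,0,0,0],[0,0,0,0]]' 1 35
```

```text
t: 3.23
eef_pos: [0.4843, -0.2998, 0.0771]
tool_rot: [0.001, 0.115, 0.993, -0.0]
contact_force: [0.6, -0.3, 0.5]
gripper_width: 1.004
grasp_force: 0.0
t: 4.07
eef_pos: [0.4844, -0.3, 0.0768]
tool_rot: [0.001, 0.115, 0.993, -0.0]
contact_force: [-0.3, 1.9, 6.9]
gripper_width: 0.531
grasp_force: 35.0
```

```bash
python3 -m jog '[[0,0,-2,0],[0,0,-4,0],[0,0,-8,0],[0,0,-11,0],[0,0,-11,0],[0,0,-11,0],[0,0,-11,0]]'; python3 -c "
from h import *
plan([.58,.037,.185],1.344)
c=cam('wrist');cv2.imwrite('pics/wrist2.png',c['pixels'][:,:,::-1])
"
```

```text
t: 4.65
eef_pos: [0.4828, -0.2991, 0.1849]
tool_rot: [-0.0, 0.115, 0.993, 0.0]
contact_force: [0.1, 0.5, -2.5]
gripper_width: 0.533
grasp_force: 36.8
pos [ 0.4828 -0.2991  0.1849] yang 1.34 shift cm [-1.790e+00  3.494e+01  1.000e-02] spin -0.0037982770163882407 tilt [-0.     0.001 -1.   ] t 4.65 q [ 0.08  0.38  0.47  1.89 -0.21  0.93  1.98] F [ 0.1  0.5 -2.5]
```

View pics/wrist2.png

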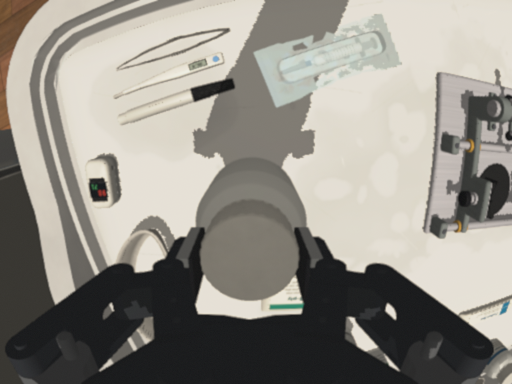

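The bottle is held upright by its cap at (250,250), so I carry it to just above the seat.

```bash
python3 -m jog '[[-0.2,3,0,0],[-0.4,6,0,0],[-0.6,10,0,0],[-0.8,14,0,0],[-1,18,0,0],[-1.2,22,0,0],[-1.4,26,0,0],[-1.6,30,0,0],[-1.7,33,0,0],[-1.8,34.9,0,0],[-1.8,34.9,0,0],[-1.8,34.9,0,0],[-1.8,34.9,0,0]]'; python3 - <<'E'
from h import *
plan([.58,.037,.091],1.344)
out=[]
for n in("side","scene"):
    c=cam(n); W=cloud(c); np.savez(n+"1.npz",W=W,p=c["pixels"])
    P=W.reshape(-1,3);P=P[np.isfinite(P).all(1)];B=P[(P[:,2]>.009)&(P[:,2]<.0155)&(np.hypot(P[:,0]-.536,P[:,1]-.0475)<.17)]
    # fit rectangle: edges via projection on clamp axes
    a=-.227;ex=np.array([np.cos(a),np.sin(a)]);ey=np.array([-ex[1],ex[0]])
    for q,l in((B@np.r_[ex,0]," x"),(B@np.r_[ey,0]," y")):print(n,l,np.percentile(q,[.5,1,2,50,98,99,99.5]).round(4))
    print("expected",np.array([.536,.0475])@ex,np.array([.536,.0475])@ey)
    im=c["pixels"][:,:,::-1]
    out.append(cv2.resize(im[130:280,160:360] if n=="scene" else im[90:240,180:380],(400,300),interpolation=cv2.INTER_CUBIC))
cv2.imwrite("pics/over.png",np.hstack(out))
E
```

```text
t: 5.78
eef_pos: [0.5796, 0.0348, 0.184]
tool_rot: [-0.001, 0.116, 0.993, -0.001]
contact_force: [-0.3, -0.7, -3.0]
gripper_width: 0.538
grasp_force: 36.8
pos [0.5796 0.0348 0.184 ] yang 1.339 shift cm [-0.01  0.24  9.3 ] spin -0.004974843002827356 tilt [-0.003 -0.001 -1.   ] t 5.78 q [-0.46  0.39  0.37  1.85 -0.17  0.93  1.33] F [-0.3 -0.7 -3. ]
side  x [0.4092 0.4105 0.4128 0.5269 0.6159 0.6164 0.6169]
side  y [0.0531 0.056  0.0753 0.2284 0.2844 0.2852 0.2856]
expected 0.5115592901646654 0.16691118190889334
scene  x [0.4084 0.409  0.4098 0.4617 0.6082 0.6125 0.6144]
scene  y [0.0518 0.0529 0.0555 0.1951 0.2827 0.2836 0.2843]
expected 0.5115592901646654 0.16691118190889334
```

View pics/over.png

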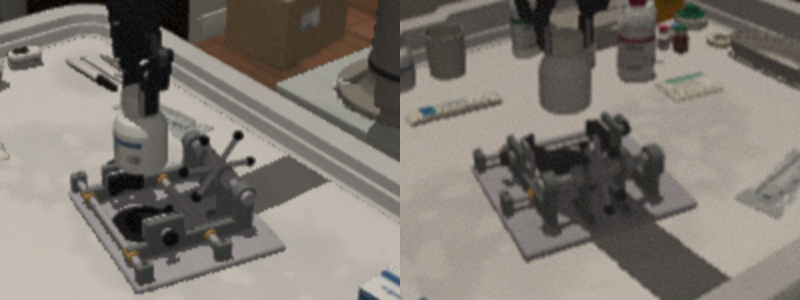

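The bottle hangs over the seat. The edges of the clamp's base put the seat at (0.581, 0.038) and the hub at (0.474, 0.063). I lower it.

```bash
python3 -m jog '[[-0.1,0.4,2,0],[-0.1,0.4,5,0],[-0.1,0.4,8,0],[-0.1,0.4,8.6,0],[-0.1,0.4,8.6,0],[-0.1,0.4,8.9,0],[-0.1,0.4,8.9,0],[-0.1,0.4,9.1,0],[-0.1,0.4,9.2,0],[-0.1,0.4,9.2,0]]'; python3 -c "
from h import *
plan([.581,.0383,.091],1.344)"
```

```text
t: 6.72
eef_pos: [0.5828, 0.0398, 0.094]
tool_rot: [0.001, 0.115, 0.993, 0.0]
contact_force: [-0.6, 0.6, -1.7]
gripper_width: 0.533
grasp_force: 36.7
pos [0.5828 0.0398 0.094 ] yang 1.34 shift cm [ 0.14 -0.19  0.3 ] spin -0.003946266534019749 tilt [ 0.001  0.    -1.   ] t 6.72 q [-0.42  0.51  0.32  1.91 -0.23  0.76  1.37] F [-0.6  0.6 -1.7]
```

```bash
python3 -m jog '[[0.1,-0.2,0.2,0],[0.1,-0.2,0.3,0],[0.1,-0.2,0.35,0],[0.1,-0.2,0.35,0]]'; python3 -c "
from h import *
plan([.581,.0383,.091],1.344)"
```

```text
t: 7.05
eef_pos: [0.5815, 0.0377, 0.0909]
tool_rot: [0.001, 0.115, 0.993, 0.0]
contact_force: [-1.8, -0.2, 7.1]
gripper_width: 0.532
grasp_force: 37.5
pos [0.5815 0.0377 0.0909] yang 1.34 shift cm [ 0.06  0.04 -0.01] spin -0.0042987124612752226 tilt [ 0.001  0.    -1.   ] t 7.05 q [-0.42  0.51  0.32  1.92 -0.23  0.75  1.38] F [-1.8 -0.2  7.1]
```

It has landed (7 N upward). I release and rise.

```bash
python3 -m jog '[[0,0,0,0],[0,0,0,0],[0,0,0,0],[0,0,0,0],[0,0,0,0],[0,0,0,0],[0,0,-2,0],[0,0,-5,0],[0,0,-9,0],[0,0,-12,0],[0,0,-12,0],[0,0,-12,0],[0,0,-12,0]]' -1; python3 - <<'E'
from h import *
plan([.40,.08,.22],1.344)
out=[]
for n in("side","scene"):
    c=cam(n); W=cloud(c); np.savez(n+"2.npz",W=W,p=c["pixels"])
    P=W.reshape(-1,3);P=P[np.isfinite(P).all(1)];B=P[(P[:,2]>.105)&(P[:,2]<.125)&(np.hypot(P[:,0]-.581,P[:,1]-.038)<.045)]
    print(n,len(B),cv2.minEnclosingCircle(B[:,:2].astype(np.float32)),B[:,2].max())
    a=-.227;ex=np.array([np.cos(a),np.sin(a)]);ey=np.array([-ex[1],ex[0]])
    H=P[(P[:,2]>.075)&(P[:,2]<.14)&(np.hypot(P[:,0]-.474,P[:,1]-.063)<.075)]
    x=(H[:,:2]-[.474,.063])@ex;y=(H[:,:2]-[.474,.063])@ey;z=H[:,2]-.072
    r=np.hypot(x,z);m=(abs(y)<.015)&(r>.025)&(r<.06);th=np.degrees(np.arctan2(x,z))[m]
    print("bars",m.sum(),np.histogram(th,np.arange(-90,91,7.5))[0],"z top",z[m].max(), "y",np.median(y[m]))
    im=c["pixels"][:,:,::-1]
    out.append(cv2.resize(im[130:280,160:360] if n=="scene" else im[90:240,180:380],(400,300),interpolation=cv2.INTER_CUBIC))
cv2.imwrite("pics/placed.png",np.hstack(out))
E
```

```text
t: 8.13
eef_pos: [0.5805, 0.0381, 0.2093]
tool_rot: [-0.0, 0.115, 0.993, 0.0]
contact_force: [0.4, 0.9, -0.3]
gripper_width: 0.999
grasp_force: 0.0
pos [0.5805 0.0381 0.2093] yang 1.34 shift cm [18.53 -0.05 -1.06] spin -0.003858528057579136 tilt [-0.001  0.    -1.   ] t 8.13 q [-0.47  0.36  0.38  1.83 -0.16  0.98  1.31] F [ 0.4  0.9 -0.3]
side 201 ((0.5823923349380493, 0.03927074372768402), 0.025039639323949814) 0.11875794793279437
bars 136 [ 7  2  0  0  0  0  3 29 14  0  0  0  0  1 17 22  0  0  0  0  0  9 25  7] z top 0.054992372108482915 y 0.0002497832076246829
scene 162 ((0.5821468234062195, 0.038958288729190826), 0.024096595123410225) 0.11634247111441898
bars 136 [ 1  0  0  0  0  0 18 20  4  0  0  0  0  1 36 18  1  0  0  0  0  1 32  4] z top 0.0534972641387937 y 0.0003253270536476562
```

View pics/placed.png

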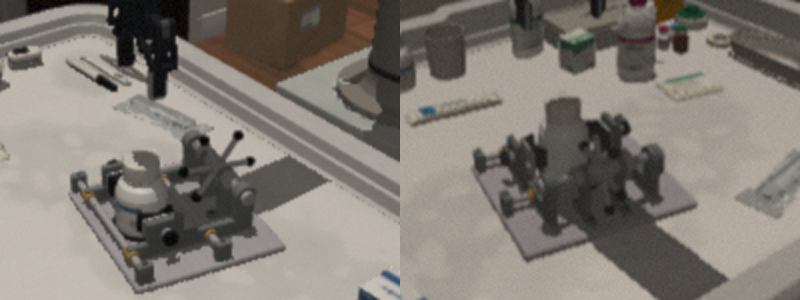

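The bottle stands on the seat, at (0.582, 0.039) in both views. The bars stand at about -36°, +24° and +84°. I shut the fingers and bring them behind the -36° bar.

```bash
python3 -m jog '[[4,0,-1,0],[8,0,-1,0],[12,0,-1,0],[16,0,-1,0],[16,0,-1,0],[16,0,-1,0],[16.2,0,6,0],[16.2,0,6,0],[16.2,0,6,0],[16.2,0,6,0]]' 1 60; python3 -c "
from h import *
plan([.4233,.0747,.1],1.344)"
```

```text
t: 9.07
eef_pos: [0.4231, 0.0742, 0.1489]
tool_rot: [-0.002, 0.116, 0.993, -0.001]
contact_force: [-0.2, 0.2, 0.6]
gripper_width: 0.004
grasp_force: 0.0
pos [0.4231 0.0742 0.1489] yang 1.339 shift cm [-0.02  0.07  4.89] spin -0.0050274755663854975 tilt [-0.003 -0.002 -1.   ] t 9.07 q [-0.63  0.19  0.34  2.21 -0.09  0.76  1.12] F [-0.2  0.2  0.6]
```

```bash
python3 -m jog '[[0,0.1,3,0],[0,0.1,5,0],[0,0.1,5,0],[0,0.1,5,0]]'; python3 -m jog '[[-0.4,0,0,0],[-0.8,0,0,0],[-1.2,0,0,0],[-1.2,0,0,0]]';  python3 -c "
from h import *
plan([.476,.0625,.1],1.344)"
```

```text
t: 9.4
eef_pos: [0.4245, 0.0758, 0.1006]
tool_rot: [0.0, 0.116, 0.993, -0.0]
contact_force: [0.5, -0.1, -0.4]
gripper_width: 0.001
grasp_force: 0.0
t: 9.73
eef_pos: [0.4334, 0.0731, 0.1008]
tool_rot: [-0.002, 0.115, 0.993, -0.0]
contact_force: [-8.6, -0.2, 6.6]
gripper_width: -0.003
grasp_force: 4.5
pos [0.4334 0.0731 0.1008] yang 1.34 shift cm [-4.39 -0.05  0.06] spin -0.004103222404820084 tilt [-0.005  0.    -1.   ] t 9.73 q [-0.58  0.3   0.32  2.23 -0.16  0.64  1.19] F [-8.6 -0.2  6.6]
```

```bash
python3 -m jog '[[-0.4,0,0,0],[-0.8,0,0,0],[-1.2,0,0,0],[-1.6,0,0,0],[-2,0,0,0]]'; python3 -m jog '[[-0.4,0,0,0],[-0.8,0,0,0],[-1.2,0,0,0],[-1.6,0,0,0],[-2,0,0,0],[-2.4,0,0,0]]';python3 - <<'E'
from h import *
plan([.476,.0625,.1],1.344)
cat='''
def bars():
    a=-.227;ex=np.array([np.cos(a),np.sin(a)]);ey=np.array([-ex[1],ex[0]])
    for n in("side","scene"):
        c=cam(n);W=cloud(c);P=W.reshape(-1,3);P=P[np.isfinite(P).all(1)]
        B=P[(P[:,2]>.105)&(P[:,2]<.125)&(np.hypot(P[:,0]-.581,P[:,1]-.038)<.045)]
        if len(B)>20: print(n,"cap",len(B),cv2.minEnclosingCircle(B[:,:2].astype(np.float32)))
        D=P[:,:2]-[.474,.063];x=D@ex;y=D@ey;z=P[:,2]-.072;r=np.hypot(x,z)
        m=(abs(y)<.010)&(r>.028)&(r<.06)&(z>.005);th=np.degrees(np.arctan2(x,z))[m]
        # phase of 60-deg pattern
        print(n,"phase deg",np.degrees(np.angle(np.exp(6j*np.radians(th)).mean()))/6,m.sum(),np.histogram(th,np.arange(-90,91,10))[0])
        # pad gap: points near bottle height, clamp frame around seat
        S=P[:,:2]-[.581,.038];sx=S@ex;sy=S@ey
        for s in(1,-1):
            k=(s*sy>.038)&(s*sy<.075)&(abs(sx)<.012)&(P[:,2]>.037)&(P[:,2]<.064);
            if k.sum()>3: print(n,"pad",s,k.sum(),np.percentile(s*sy[k],[2,10,50]).round(4))
    return c
'''
open('h.py','a').write(cat); exec(cat); bars()
E
```

```text
t: 10.15
eef_pos: [0.4541, 0.0687, 0.1012]
tool_rot: [-0.001, 0.115, 0.993, 0.0]
contact_force: [-6.8, 0.0, 3.9]
gripper_width: 0.0
grasp_force: 2.9
t: 10.65
eef_pos: [0.4754, 0.0638, 0.1003]
tool_rot: [-0.003, 0.115, 0.993, 0.0]
contact_force: [-8.1, 3.3, -0.6]
gripper_width: -0.002
grasp_force: 3.7
pos [0.4754 0.0638 0.1003] yang 1.341 shift cm [-0.08 -0.11  0.03] spin -0.0033477531671404215 tilt [-0.006  0.001 -1.   ] t 10.65 q [-0.53  0.36  0.32  2.14 -0.18  0.67  1.25] F [-8.1  3.3 -0.6]
side cap 203 ((0.58188796043396, 0.03889504447579384), 0.025274720042943954)
side phase deg 23.247323585963468 159 [ 5  2  0  0  0 15 24  1  5  8 36 30  6  0  0  0 13 14]
side pad 1 73 [0.0396 0.0427 0.0675]
side pad -1 12 [0.0518 0.0546 0.0618]
scene cap 79 ((0.5815195441246033, 0.038928598165512085), 0.024052893742918968)
scene phase deg -13.167368432968068 135 [11  0  0  0  0 24 16  6 69  1  0  0  0  0  0  0  0  8]
scene pad 1 69 [0.0389 0.0423 0.0517]
```

```bash
python3 -m jog '[[0.5,0,-2,0],[0.5,0,-4.4,0],[0.5,0,-4.4,0],[3,0,-4.4,0],[5,0,-4.4,0],[5,0,-4.4,0],[5.2,0,-2,0],[5.2,0,0,0],[5.2,0,0,0],[5.2,0,0,0]]'; python3 - <<'E'
from h import *
plan([.4245,.0755,.1],1.344)
a=-.227;ex=np.array([np.cos(a),np.sin(a)]);ey=np.array([-ex[1],ex[0]])
def f(W,n):
    P=W.reshape(-1,3);P=P[np.isfinite(P).all(1)];S=P[:,:2]-[.581,.038];sx=S@ex;sy=S@ey
    for s in(1,-1):
        for z0,z1 in((.025,.045),(.045,.062),(.064,.075),(.075,.09)):
            k=(s*sy>.036)&(s*sy<.09)&(abs(sx)<.03)&(P[:,2]>z0)&(P[:,2]<z1)
            print(n,s,z0,np.histogram(s*sy[k],np.arange(.036,.091,.003))[0])
f(np.load("side2.npz")["W"],"side2");f(cloud(cam("side")),"sideN");f(np.load("scene2.npz")["W"],"scene2");f(cloud(cam("scene")),"sceneN")
E
```

```text
t: 11.58
eef_pos: [0.428, 0.0748, 0.1003]
tool_rot: [-0.0, 0.115, 0.993, -0.0]
contact_force: [-0.0, -0.6, 0.8]
gripper_width: -0.0
grasp_force: 0.0
pos [0.428  0.0748 0.1003] yang 1.339 shift cm [ 0.36 -0.02  0.03] spin -0.004546408103706767 tilt [-0. -0. -1.] t 11.58 q [-0.59  0.29  0.32  2.24 -0.15  0.63  1.18] F [-0.  -0.6  0.8]
side2 1 0.025 [ 0  2  0  1  1  2  2  0  0  1  3 38 58  4  0  0  0  4]
side2 1 0.045 [ 2 11  7 11 11 10  6  1  0  0  3 27 52  9  4  4 10 22]
side2 1 0.064 [ 2  1  1  0  1  1  0  0  1  3 15 27 18  2  0  0  0  0]
side2 1 0.075 [0 0 0 0 0 0 0 0 0 0 0 0 0 0 0 0 0 0]
side2 -1 0.025 [ 0  1  2  2  0  1  1  1  1  9 12  5  0  0  0  0  0  0]
side2 -1 0.045 [0 3 6 8 2 2 4 4 2 9 6 3 0 0 0 0 0 0]
side2 -1 0.064 [ 0  0  2  0  2  1  2  0  1 10 10  9  5  0  0  0  0  0]
side2 -1 0.075 [0 0 0 0 0 0 0 0 0 0 0 0 0 0 0 0 0 0]
sideN 1 0.025 [ 2  0  2  1  2  0  1  0  1  9 53 41  2  0  0  2  4  0]
sideN 1 0.045 [ 9  7  9  9  9  2  0  0  1  5 46 29  5  3  8 15 19  1]
sideN 1 0.064 [ 2  3  3  1  2  1  0  3  8 23 22 17  0  0  0  0  0  0]
sideN 1 0.075 [0 0 0 0 0 0 0 0 0 0 0 0 0 0 0 
[... 572 characters left out ...]
2 3 5 5 3 0 0 0 0 3]
scene2 -1 0.045 [ 0  0 11  8 10 14 11 18  6 16 13  2  4  0  0  0  3 11]
scene2 -1 0.064 [ 0  0  0  0  0  0  0  0  0  6 21 11  0  0  0  0  0  0]
scene2 -1 0.075 [0 0 0 0 0 0 0 0 0 0 0 0 0 0 0 0 0 0]
sceneN 1 0.025 [ 6  3  3  2  4  6  0  0  3  4  9 25  1  0  1  1  2  0]
sceneN 1 0.045 [12 16 13 15 14 27  0  0  6  6 14 25  7  4  7  6 14  0]
sceneN 1 0.064 [ 0  0  0  0  0  0  0  0 10 12 18  5  0  0  0  0  0  0]
sceneN 1 0.075 [0 0 0 0 0 0 0 0 0 0 0 0 0 0 0 0 0 0]
sceneN -1 0.025 [0 0 2 2 0 0 0 0 0 0 0 0 0 0 0 0 0 0]
sceneN -1 0.045 [0 0 0 1 3 3 7 1 1 0 0 0 0 0 0 0 0 0]
sceneN -1 0.064 [0 0 0 0 0 0 0 0 0 0 0 0 0 0 0 0 0 0]
sceneN -1 0.075 [0 0 0 0 0 0 0 0 0 0 0 0 0 0 0 0 0 0]
```

The plate faces suggest the turn started near 0.4. The second stroke follows, watching the force.

```bash
python3 -m jog '[[-0.4,0,0,0],[-0.8,0,0,0],[-1.2,0,0,0],[-1.6,0,0,0],[-2,0,0,0],[-2.4,0,0,0]]'; python3 -m jog '[[-0.4,0,0,0],[-0.8,0,0,0],[-1.0,0,0,0]]';python3 -m jog '[[-0.4,0,0,0],[-0.8,0,0,0],[-1.2,0,0,0]]';python3 -m jog '[[-0.2,0,0,0],[-0.4,0,0,0],[-0.4,0,0,0]]';python3 -c "
from h import *
plan([.476,.0625,.1],1.344);bars()"
```

```text
t: 12.18
eef_pos: [0.4492, 0.0694, 0.1001]
tool_rot: [-0.002, 0.115, 0.993, -0.0]
contact_force: [-6.0, 0.7, 4.1]
gripper_width: -0.003
grasp_force: 3.1
t: 12.43
eef_pos: [0.4601, 0.0671, 0.1003]
tool_rot: [-0.001, 0.115, 0.993, 0.0]
contact_force: [-4.5, 0.5, 3.3]
gripper_width: -0.002
grasp_force: 2.5
t: 12.68
eef_pos: [0.4698, 0.0648, 0.0994]
tool_rot: [-0.003, 0.115, 0.993, -0.0]
contact_force: [-7.8, 2.2, -0.7]
gripper_width: -0.002
grasp_force: 3.9
t: 12.93
eef_pos: [0.4738, 0.0639, 0.0993]
tool_rot: [-0.003, 0.115, 0.993, -0.0]
contact_force: [-5.7, 1.4, -1.1]
gripper_width: -0.002
grasp_force: 3.1
pos [0.4738 0.0639 0.0993] yang 1.34 shift cm [-0.24 -0.09 -0.07] spin -0.003539513962635521 tilt [-0.005  0.    -1.   ] t 12.93 q [-0.53  0.36  0.32  2.15 -0.18  0.67  1.25] F [-5.7  1.4 -1.1]
side cap 199 ((0.5806667804718018, 0.038031455129384995), 0.025590548291802406)
side phase deg 21.45308424289745 160 [ 2  0  0  0  0 25 16  0  4 14 31 34  2  0  0  0 19 13]
side pad 1 71 [0.039  0.0435 0.0647]
side pad -1 10 [0.0508 0.0511 0.0576]
scene cap 77 ((0.5823851823806763, 0.03700251877307892), 0.02393561601638794)
scene phase deg -16.812473489490888 134 [ 0  0  0  0  1 30  6 39 37  0  0  0  0  0  0  0 12  9]
scene pad 1 69 [0.039 0.041 0.049]
```

Turn is about 2.4 with no rise in force so far. Third stroke, in smaller chunks.

```bash
python3 -m jog '[[0.5,0,-2,0],[0.5,0,-4.4,0],[0.5,0,-4.4,0],[3,0,-4.4,0],[5,0,-4.4,0],[5,0,-4.4,0],[5,0,-2,0],[5,0,0,0],[5,0,0,0],[5,0,0,0]]'; for i in 1; do python3 -m jog '[[-0.4,0,0,0],[-0.8,0,0,0],[-1.2,0,0,0],[-1.2,0,0,0]]'; python3 -c "
from h import *
plan([.476,.0625,.1],1.344)"; python3 -m jog '[[-0.25,0,0,0],[-0.5,0,0,0]]';python3 -m jog '[[-0.25,0,0,0],[-0.5,0,0,0]]';python3 -m jog '[[-0.25,0,0,0],[-0.5,0,0,0]]'; done | egrep "eef|contact|pos"; python3 -c "
from h import *
bars()"
```

```text
t: 13.87
eef_pos: [0.4278, 0.0747, 0.0997]
tool_rot: [-0.0, 0.115, 0.993, -0.0]
contact_force: [-0.5, 0.3, 0.7]
gripper_width: 0.0
grasp_force: 0.0
eef_pos: [0.4382, 0.0719, 0.1005]
contact_force: [-6.5, -1.5, 3.0]
pos [0.4382 0.0719 0.1005] yang 1.34 shift cm [-3.9  -0.05  0.04] spin -0.004357401559203389 tilt [-0.003 -0.    -1.   ] t 14.2 q [-0.58  0.3   0.32  2.22 -0.16  0.64  1.2 ] F [-6.5 -1.5  3. ]
eef_pos: [0.4422, 0.071, 0.1004]
contact_force: [-7.9, 0.7, 4.6]
eef_pos: [0.4477, 0.0699, 0.1006]
contact_force: [-6.2, -0.2, 4.6]
eef_pos: [0.453, 0.0688, 0.1007]
contact_force: [-6.2, 0.4, 4.8]
side cap 200 ((0.5803600549697876, 0.03660421073436737), 0.026218272745609283)
side phase deg -5.56868521541275 160 [ 0  0 13 28  2  2  6 32 29 12  0  0  0 12 24  0  0  0]
side pad 1 76 [0.0395 0.0429 0.0633]
side pad -1 6 [0.0501 0.0522 0.0578]
scene cap 52 ((0.5799398422241211, 0.0369318351149559), 0.02333609201014042)
scene phase deg 3.630798445053923 120 [ 0  0 20 15  8 42  6  0  0  0  0  0  0  2 26  1  0  0]
scene pad 1 71 [0.0397 0.0414 0.0635]
```

The cap has shifted about 2 mm to the right, so the left pad is already bearing on one side. I go on in 2 to 3 mm steps.

```bash
(python3 -m jog '[[-0.15,0,0,0],[-0.3,0,0,0]]';python3 -m jog '[[-0.15,0,0,0],[-0.3,0,0,0]]';python3 -m jog '[[-0.15,0,0,0],[-0.3,0,0,0]]';python3 -m jog '[[-0.15,0,0,0],[-0.3,0,0,0]]')| egrep "eef|contact"; python3 -c "
from h import *
bars();plan([.476,.0625,.1],1.344)"
```

```text
eef_pos: [0.456, 0.0682, 0.1004]
contact_force: [-6.0, 0.2, 2.5]
eef_pos: [0.4591, 0.0675, 0.1004]
contact_force: [-4.5, -0.3, 2.9]
eef_pos: [0.4621, 0.0669, 0.1004]
contact_force: [-4.6, 0.0, 3.4]
eef_pos: [0.4649, 0.0662, 0.1003]
contact_force: [-6.0, 1.8, 1.9]
side cap 204 ((0.5808767080307007, 0.03481331840157509), 0.025943011045455933)
side phase deg 7.520462608116785 155 [ 0  0  0  6 33  1  3  3 19 33 21  0  0  0  1 28  7  0]
side pad 1 69 [0.0395 0.0422 0.062 ]
side pad -1 5 [0.0545 0.0553 0.0576]
scene cap 69 ((0.5804263949394226, 0.03532690927386284), 0.023251216858625412)
scene phase deg -19.840851425134897 147 [ 0  0  0 13 22  0 42 37  0  0  0  0  0  0  0 31  2  0]
scene pad 1 71 [0.0386 0.0434 0.0629]
pos [0.4651 0.0662 0.1003] yang 1.34 shift cm [-1.14 -0.11  0.03] spin -0.004121514663675718 tilt [-0.001  0.    -1.   ] t 15.57 q [-0.54  0.34  0.32  2.17 -0.17  0.66  1.24] F [-4.5  0.8  2.2]
```

```bash
(python3 -m jog '[[-0.1,0,0,0],[-0.2,0,0,0]]';python3 -m jog '[[-0.1,0,0,0],[-0.2,0,0,0]]';python3 -m jog '[[-0.1,0,0,0],[-0.2,0,0,0]]';python3 -m jog '[[-0.1,0,0,0],[-0.2,0,0,0]]')| egrep "eef|contact"; python3 -c "
from h import *
bars();plan([.476,.0625,.1],1.344)"
```

```text
eef_pos: [0.4662, 0.0659, 0.1]
contact_force: [-6.7, 0.7, 3.8]
eef_pos: [0.4678, 0.0655, 0.0999]
contact_force: [-7.5, 0.4, 3.2]
eef_pos: [0.4695, 0.0651, 0.0997]
contact_force: [-6.6, 2.6, 0.8]
eef_pos: [0.4711, 0.0648, 0.0995]
contact_force: [-7.2, 2.7, -0.3]
side cap 199 ((0.579414963722229, 0.036983463913202286), 0.024466196075081825)
side phase deg 16.926573259226828 159 [ 0  0  0  0  4 36  1  2  4 28 27 20  0  0  0  3 31  3]
side pad 1 77 [0.04   0.0421 0.0622]
scene cap 69 ((0.578551709651947, 0.036769770085811615), 0.023309247568249702)
scene phase deg -20.52440000709917 152 [ 0  0  0  0 17 22  1 65 17  0  0  0  0  0  0  1 27  2]
scene pad 1 73 [0.0385 0.0426 0.062 ]
pos [0.4713 0.0647 0.0994] yang 1.341 shift cm [-0.51 -0.11 -0.06] spin -0.0034171915596235003 tilt [-0.004  0.    -1.   ] t 16.33 q [-0.53  0.35  0.32  2.15 -0.18  0.67  1.25] F [-5.9  2.6 -0.9]
```

```bash
(python3 -m jog '[[-0.1,0,0,0],[-0.2,0,0,0]]';python3 -m jog '[[-0.1,0,0,0],[-0.2,0,0,0]]';python3 -m jog '[[-0.1,0,0,0],[-0.2,0,0,0]]';python3 -m jog '[[-0.1,0,0,0],[-0.2,0,0,0]]')| egrep "eef|contact"; python3 - <<'E'
from h import *
for i in range(4):
    c=cam("wrist"); print(bot.get_obs()["contact_force"].round(1))
bars();plan([.476,.0625,.1],1.344)
c=cam("side");cv2.imwrite("pics/side3.png",cv2.resize(c["pixels"][140:260,190:350,::-1],(800,600),interpolation=cv2.INTER_CUBIC))
E
```

```text
eef_pos: [0.4726, 0.0644, 0.0993]
contact_force: [-8.2, 3.1, 0.8]
eef_pos: [0.4741, 0.0639, 0.0991]
contact_force: [-8.9, 2.9, -2.0]
eef_pos: [0.4759, 0.0635, 0.099]
contact_force: [-9.9, 3.8, -2.1]
eef_pos: [0.477, 0.0633, 0.0988]
contact_force: [-11.2, 3.8, 1.3]
[-10.4   3.6  -1.1]
[-9.7  3.9 -0.8]
[-11.1   3.4   0.2]
[-10.7   3.7  -0.8]
side cap 199 ((0.5797237157821655, 0.03468715026974678), 0.025068126618862152)
side phase deg 28.969999434988264 151 [ 8 10  0  0  0  3 35  4  3  2 37 23 18  0  0  0  0  8]
side pad 1 77 [0.0395 0.0412 0.0614]
scene cap 64 ((0.5790060758590698, 0.035920120775699615), 0.022804513573646545)
scene phase deg -13.209129574420466 135 [15  1  0  0  0 18 20  6 70  1  0  0  0  0  0  0  0  4]
scene pad 1 70 [0.0392 0.0431 0.0619]
scene pad -1 4 [0.074  0.0741 0.0744]
pos [0.4772 0.0633 0.0989] yang 1.341 shift cm [ 0.1  -0.1  -0.11] spin -0.002892293615210484 tilt [-0.007  0.    -1.   ] t 17.3 q [-0.52  0.36  0.32  2.14 -0.18  0.67  1.26] F [-10.8   2.7  -0.8]
```

View pics/side3.png

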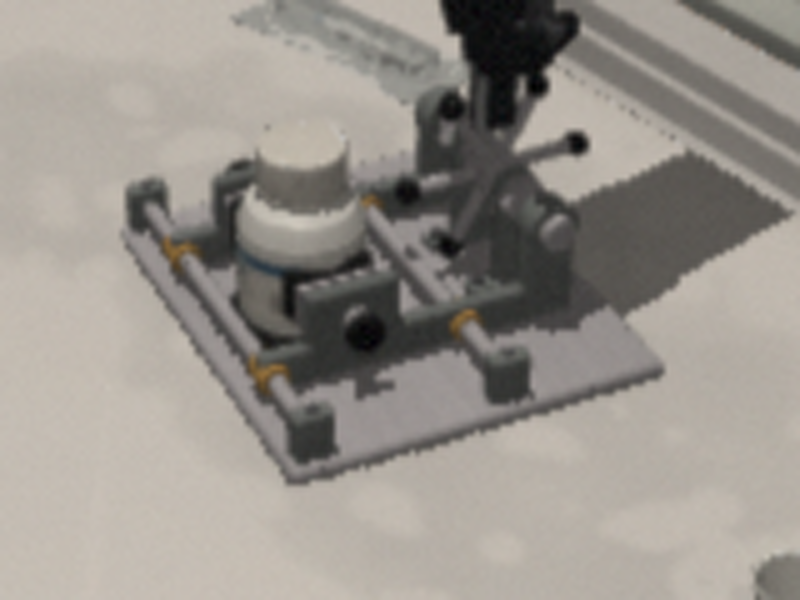

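The force rise is the real grip starting. At this bar angle the finger tip bears on the bar about 27 mm above the axis, which gives roughly 0.30 N m, or 8 N of grip. For better leverage and feel I finish on the next bar, now at about -25°.

```bash
python3 -m jog '[[0.5,0,-2,0],[0.5,0,-4.4,0],[0.5,0,-4.4,0],[3,0,-4.4,0],[5,0,-4.4,0],[5,0,-4.4,0],[5,0,-2,0],[5,0,-0.2,0],[5,0,-0.2,0],[5,0,-0.2,0]]'|egrep "eef|cont"; cat >> h.py <<'E'
def feel(n=6):
    F=[];p=[];ex=np.array([.9743,-.225])
    for i in range(n):
        bot.read_camera("wrist");o=bot.get_obs();F.append(o["contact_force"]);p.append(o["eef_pos"])
    F=np.mean(F,0);p=np.mean(p,0);x=(p[:2]-[.474,.063])@ex+.011; fx=-F[:2]@ex
    th=np.arcsin(np.clip((x+.007)/.05,-1,1)); T=.05*np.cos(th)*fx+x*F[2]
    print("pos",p.round(4),"F",F.round(2),"fx",round(fx,2),"bar deg",np.degrees(th).round(1),"T",round(T,3),"t",o["t"])
E
(python3 -m jog '[[-0.3,0,0,0],[-0.3,0,0,0]]'; python3 -c "from h import *;feel(4)"; python3 -m jog '[[-0.2,0,0,0],[-0.2,0,0,0]]';python3 -c "from h import *;feel(4)")|egrep "eef|conta|pos"
```

```text
eef_pos: [0.433, 0.0736, 0.1018]
contact_force: [0.2, -0.2, 1.1]
eef_pos: [0.4341, 0.0734, 0.1022]
contact_force: [-6.8, 1.3, 2.6]
pos [0.4341 0.0734 0.1023] F [-5.62  1.5   0.64] fx 5.81 bar deg -27.7 T 0.238 t 18.55
eef_pos: [0.4345, 0.0733, 0.1022]
contact_force: [-10.8, 3.1, 7.5]
pos [0.4344 0.0733 0.1022] F [-11.08   3.04   5.98] fx 11.48 bar deg -27.2 T 0.332 t 18.9167
```

```bash
(python3 -m jog '[[-0.1,0,0,0],[-0.1,0,0,0]]'; python3 -c "from h import *;feel(3)"; python3 -m jog '[[-0.1,0,0,0],[-0.1,0,0,0]]';python3 -c "from h import *;feel(3)")|egrep "conta|pos"
```

```text
eef_pos: [0.4346, 0.0733, 0.1021]
contact_force: [-13.4, 3.7, 9.2]
pos [0.4346 0.0733 0.1021] F [-13.13   4.07   9.5 ] fx 13.71 bar deg -27.0 T 0.328 t 19.2333
eef_pos: [0.4347, 0.0732, 0.1021]
contact_force: [-15.4, 4.6, 13.0]
pos [0.4347 0.0732 0.1021] F [-16.22   5.02  12.8 ] fx 16.94 bar deg -26.8 T 0.377 t 19.55
```

Here the ball drags up the finger, so the lever is poor and hard to read. I switch to the bar that already leans forward (about +33°), tip a little higher, where the push is nearly pure torque.

```bash
python3 -m jog '[[0.8,0,0,0],[0.8,0,-2,0],[0.8,0,-4,0],[-2,0,-4,0],[-4,0,-4,0],[-4,0,-4,0],[-4,0,-4,0]]'|egrep "eef|cont"; python3 -c "
from h import *
plan([.475,.0627,.108],1.344);bars()"
```

```text
eef_pos: [0.4799, 0.0628, 0.1429]
contact_force: [-0.4, -0.3, 0.2]
pos [0.4799 0.0628 0.1429] yang 1.339 shift cm [ 0.48 -0.13  3.49] spin -0.005425310624632473 tilt [ 0.003  0.    -1.   ] t 20.13 q [-0.56  0.29  0.35  2.11 -0.14  0.77  1.22] F [-0.4 -0.3  0.2]
side cap 195 ((0.580056369304657, 0.03443055972456932), 0.024668052792549133)
side phase deg -24.43048030726757 113 [11 16  0  0  0  2 31 10  0  0  0 17 22  0  0  0  0  4]
side pad 1 75 [0.0396 0.0424 0.0611]
side pad -1 6 [0.0549 0.055  0.0564]
scene cap 167 ((0.5798922777175903, 0.03439333289861679), 0.024501262232661247)
scene phase deg -27.36135486691005 118 [18  7  0  0  0 11 29  1  0  0  0 28 23  0  0  0  0  1]
scene pad 1 73 [0.0404 0.0429 0.0618]
scene pad -1 18 [0.0464 0.0486 0.0536]
```

```bash
python3 -m jog '[[0.5,-0.1,0,0],[0.5,-0.1,2,0],[0.5,-0.1,3.5,0],[0.5,-0.1,3.5,0],[0.5,-0.1,3.5,0]]'|egrep "eef|cont"; (python3 -m jog '[[-0.3,0,0,0],[-0.3,0,0,0]]'; python3 -c "from h import *;feel(3)"; python3 -m jog '[[-0.2,0,0,0],[-0.2,0,0,0]]';python3 -c "from h import *;feel(3)")|egrep "conta|pos"
```

```text
eef_pos: [0.4717, 0.0633, 0.1065]
contact_force: [0.5, -0.2, 0.2]
eef_pos: [0.4768, 0.0628, 0.1077]
contact_force: [0.4, 0.1, -0.6]
pos [0.4764 0.0628 0.1075] F [ 0.13  0.63 -0.35] fx 0.02 bar deg 24.1 T -0.004 t 20.9667
eef_pos: [0.4783, 0.0622, 0.1071]
contact_force: [-0.1, 0.6, 0.7]
pos [0.478  0.0622 0.1069] F [ 0.22  0.38 -0.14] fx -0.13 bar deg 26.1 T -0.008 t 21.2833
```

```bash
(python3 -m jog '[[-0.2,0,0,0],[-0.2,0,0,0]]'; python3 -c "from h import *;feel(2)"; python3 -m jog '[[-0.2,0,0,0],[-0.2,0,0,0]]';python3 -c "from h import *;feel(2)"; python3 -m jog '[[-0.1,0,0,0],[-0.1,0,0,0]]';python3 -c "from h import *;feel(2)")|egrep "conta|pos"
```

```text
eef_pos: [0.4801, 0.0617, 0.1069]
contact_force: [0.5, 0.8, 1.3]
pos [0.4799 0.0617 0.1068] F [ 0.18 -0.18 -0.54] fx -0.21 bar deg 28.7 T -0.018 t 21.55
eef_pos: [0.482, 0.0612, 0.1068]
contact_force: [-0.7, 0.1, -1.2]
pos [0.4818 0.0613 0.1068] F [0.28 0.03 0.07] fx -0.26 bar deg 31.3 T -0.01 t 21.8167
eef_pos: [0.4822, 0.0611, 0.1066]
contact_force: [-0.9, -0.0, 0.1]
pos [0.4822 0.0611 0.1066] F [-1.62  0.54  0.71] fx 1.7 bar deg 31.9 T 0.086 t 22.0833
```

```bash
sed -i 's/^    print("pos",p.round(4),"F"/    T=(p[2]-.072)*fx+x*F[2]\n&/' h.py; for i in 1; do python3 -m jog '[[-0.1,0,0,0],[-0.1,0,0,0]]'; python3 -c "from h import *;feel(2)"; python3 -m jog '[[-0.1,0,0,0],[-0.1,0,0,0]]';python3 -c "from h import *;feel(2)"; python3 -m jog '[[-0.1,0,0,0],[-0.1,0,0,0]]';python3 -c "from h import *;feel(2)"; done|egrep "pos"
```

```text
eef_pos: [0.4825, 0.061, 0.1065]
pos [0.4825 0.061  0.1065] F [-4.55  1.75  1.87] fx 4.83 bar deg 32.3 T 0.203 t 22.35
eef_pos: [0.4827, 0.061, 0.1064]
pos [0.4827 0.061  0.1063] F [-7.33  2.68  3.46] fx 7.75 bar deg 32.5 T 0.335 t 22.6167
eef_pos: [0.483, 0.0609, 0.1062]
pos [0.483  0.0608 0.1062] F [-8.67  2.28  4.09] fx 8.96 bar deg 33.1 T 0.389 t 22.8833
```

```bash
for i in 1; do python3 -m jog '[[-0.1,0,0,0],[-0.1,0,0,0]]'; python3 -c "from h import *;feel(4)"; done|egrep "pos|contact"
```

```text
eef_pos: [0.4834, 0.0607, 0.106]
contact_force: [-9.3, 2.6, 3.9]
pos [0.4834 0.0608 0.106 ] F [-9.39  2.9   3.81] fx 9.8 bar deg 33.6 T 0.412 t 23.25
```

The torque while moving is about 0.41 N m, so about 24 N of grip per jaw, which is mid-window. I back off, retreat and check.

```bash
python3 -m jog '[[0.8,0,0,0],[1,0,0,0],[1,0,-2,0],[1,0,-5,0],[1,0,-9,0],[1,0,-13,0],[1,0,-13,0],[1,0,-13,0],[1,0,-13,0],[1,0,-13,0]]'|egrep "eef|cont"; python3 - <<'E'
from h import *
bars();o=bot.get_obs();print(o["t"],o["contact_force"].round(1))
c=cam("side");cv2.imwrite("pics/side4.png",cv2.resize(c["pixels"][90:285,150:410,::-1],(800,600),interpolation=cv2.INTER_CUBIC))
E
```

```text
eef_pos: [0.4763, 0.0622, 0.2358]
contact_force: [-0.5, 0.2, -0.2]
side cap 200 ((0.5793930292129517, 0.03417309746146202), 0.025062337517738342)
side phase deg -23.832073296161255 118 [ 9 19  0  0  0  1 30 14  0  0  0 13 25  0  0  0  1  6]
side pad 1 74 [0.0393 0.0437 0.0613]
scene cap 165 ((0.5784281492233276, 0.034646812826395035), 0.024440376088023186)
scene phase deg -26.829537940872683 116 [17 10  0  0  0  9 31  0  0  0  0 21 27  0  0  0  0  1]
scene pad 1 72 [0.0385 0.0425 0.0618]
scene pad -1 23 [0.0463 0.0477 0.0541]
24.1833 [-0.3 -0.1 -0.5]
```

View pics/side4.png

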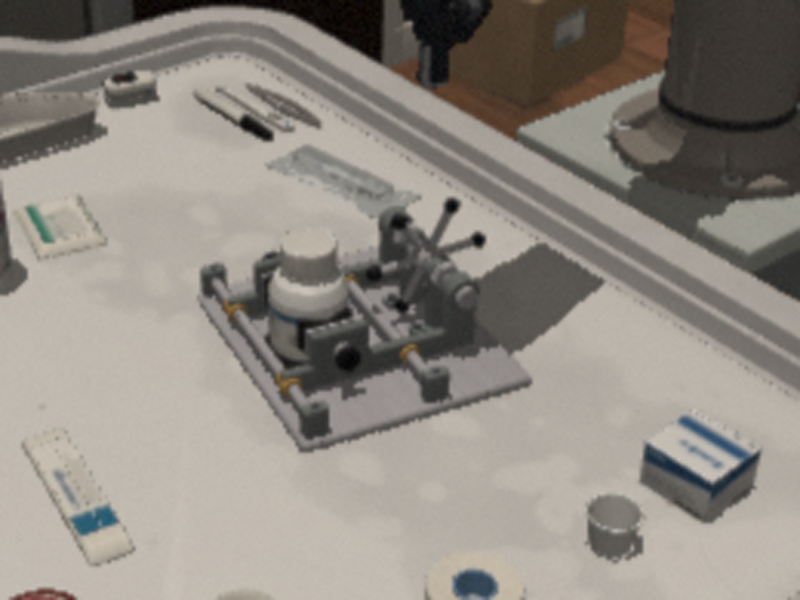

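The bottle is upright and gripped by both pads, the turnbuckle held after release, the bystanders have not moved, and the robot is clear.

```bash
python3 -c "
from station import bot
print(bot.hand_in())"
```

```text
the job is handed in; nothing more can be done
None
```

The white bottle stands upright on the clamp's mat with both pads gripping it at an estimated 20–24 N each (from push torque, not read directly). I let go, moved the robot clear and handed the job in at about 24 s; the hand-in call returned no verdict.

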